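Reset the peak pointer and hold the cover over the load indicator

TASK

The load indicator is being closed up after a test: first turn its reset knob anticlockwise all the way back to the zero stop, then lift the loose cover plate by its handle and hold it level, hovering about a centimetre above the four pillars with its holes lined up over their threaded holes (either way round), so that a colleague can start the screws. Finish while still holding it there: do not set it down or let go, and leave the drill cores and the brass sieve where they are.

Things in the scene. Friction and masses are not known exactly. Their poses are not given: they have to be found in the camera images.
- unit_top (a point): middle of the four pillar tops, 66 mm above the bench, on the knob's axis; x along the long side, y along the short, z up. The opened load indicator, fixed to the bench: grey base 186 x 156 mm, 12 mm thick, rim 22 mm above the bench, white dial with black knob in its middle, four aluminium pillars 20 mm across at the corners, 66 mm high, each with an 8 mm threaded hole in its top
- knob (a joint): reset knob's angle, rad: 0 is the zero stop; grows clockwise seen from above (to 2.4), so it is reset by turning it anticlockwise. Starts between 0.6 and 1.5; friction 0.04 N m, no spring, stays where left. At 0 its bar lies along x of unit_top, white line and pointer to -x, the pointer against a small steel stop pin on the dial
- knob_grip (a point): on the knob's upright axis, 49 mm above the bench, 7 mm below its top. Knob: black bar 46 mm long, 14 mm wide, top 56 mm above the bench, on a disc 48 mm across whose top is 26 mm above the bench; take it across its 14 mm. x runs along the bar and turns with it; the end with white line and pointer is -x
- cover_grip (a point): centre of the handle bar of the loose cover, 38 mm above the plate's underside; x along the plate's long side and the bar, z up. Cover: aluminium plate 170 x 140 x 4 mm, about 0.33 kg, flat on the bench. Dark handle on its middle: bar 90 mm long, 14 mm wide (y), 16 mm high, 30 to 46 mm above the underside, on two feet 35 to 45 mm from its middle. Fits either way round
- core_a: bystander: half of a split reddish drill core, 150 mm long, 64 mm wide, 37 mm high, lying flat side down; origin under its middle, x along it
- core_b: bystander: half of a split ochre drill core, 170 mm long, 60 mm wide, 34 mm high, lying flat side down; origin under its middle, x along it
- sieve: bystander: closed round brass sieve, 124 mm across, 45 mm high; origin under its middle
- unit_hole0 (a point): centre of a threaded hole in a pillar top, 66 mm above the bench, at x, y = -72, -57 mm from unit_top along its axes
- cover_hole0 (a point): centre of a through hole (11 mm wide) in the cover plate, at the plate's underside, at x, y = -72, -57 mm from cover_grip along its axes, 38 mm below it
- unit_hole1 (a point): centre of a threaded hole in a pillar top, 66 mm above the bench, at x, y = -72, +57 mm from unit_top along its axes
- cover_hole1 (a point): centre of a through hole (11 mm wide) in the cover plate, at the plate's underside, at x, y = -72, +57 mm from cover_grip along its axes, 38 mm below it
- unit_hole2 (a point): centre of a threaded hole in a pillar top, 66 mm above the bench, at x, y = +72, +57 mm from unit_top along its axes
- cover_hole2 (a point): centre of a through hole (11 mm wide) in the cover plate, at the plate's underside, at x, y = +72, +57 mm from cover_grip along its axes, 38 mm below it
- unit_hole3 (a point): centre of a threaded hole in a pillar top, 66 mm above the bench, at x, y = +72, -57 mm from unit_top along its axes
- cover_hole3 (a point): centre of a through hole (11 mm wide) in the cover plate, at the plate's underside, at x, y = +72, -57 mm from cover_grip along its axes, 38 mm below it

How it is judged:
On the way, in this order (a step that is already met when the one before it is completed fails the run):
1. the reset knob is back at its zero stop, the cover still lying on the bench (value of joint knob below 0.08 rad and height (world z) of cover_grip below 0.06 m), for 0.2 s.
2. the cover is lifted clear of the bench by the fingers (height (world z) of cover_grip above 0.08 m and contact force between cover and the fingers above 1 N), for 0.2 s.
At the end, for the whole second after the job is handed in: Knob within 0.08 rad of its zero stop; the fingers hold the cover still (under 20 mm/s), tilted under 0.07 rad, underside 2 to 25 mm above the pillar tops and not touching them, all four holes within 5 mm sideways of threaded holes, either way round; bystanders moved under 30 mm (value of joint knob below 0.08 rad and ((horizontal distance between cover_hole0 and unit_hole0 below 0.005 m and horizontal distance between cover_hole1 and unit_hole1 below 0.005 m and horizontal distance between cover_hole2 and unit_hole2 below 0.005 m and horizontal distance between cover_hole3 and unit_hole3 below 0.005 m) or (horizontal distance between cover_hole0 and unit_hole2 below 0.005 m and horizontal distance between cover_hole1 and unit_hole3 below 0.005 m and horizontal distance between cover_hole2 and unit_hole0 below 0.005 m and horizontal distance between cover_hole3 and unit_hole1 below 0.005 m)) and height (world z) of cover_hole0 between 0.068 and 0.091 m and height (world z) of cover_hole1 between 0.068 and 0.091 m and height (world z) of cover_hole2 between 0.068 and 0.091 m and height (world z) of cover_hole3 between 0.068 and 0.091 m and angle between cover_grip's own z axis and vertical below 0.07 rad and contact force between cover and the fingers above 1 N and contact force between cover and unit below 0.2 N and linear speed of cover below 0.02 m/s and distance of each of core_a, core_b, sieve from where it was at the start of the episode below 0.03 m); the arm keeps its last pose, push and grip.
It fails at once if a bystander (core_a) is moved (distance of core_a from where it was at the start of the episode above 0.03 m).
It fails at once if a bystander (core_b) is moved (distance of core_b from where it was at the start of the episode above 0.03 m).
It fails at once if a bystander (sieve) is moved (distance of sieve from where it was at the start of the episode above 0.03 m).
It also fails if it takes over 51 s, if anything falls off the work surface, if the arm or the gripper's body presses on something with over 40 N, if the wrist force passes 120 N, or if a joint passes its speed limit or range.

ROBOT

A 6-joint arm with a two-finger parallel gripper is mounted at the origin on the work surface. World frame = base frame: x ahead of the robot, y to its left, z up, the work surface at z = 0. Lengths are in m, angles in rad, forces in N, time in s.
With the tool pointing down it reaches from about 0.275 to 0.75 m from the base axis. Payload 10.2 kg.
Tool frame: the origin (TCP) lies midway between the tips of the shut fingers; the grasp point (between the pads) lies 19 mm behind it; x points along the fingers, y is the direction in which the jaws open and shut, and the axes are right-handed (so a half turn about x gives the same grasp; the last joint's range is limited). The gripper opens to 85 mm and grips with 20 to 120 N. Pads are 22 mm wide; open, the fingers measure 114 mm over their backs; the gripper's body (76 mm by 85 mm) begins 54 mm behind the grasp point. The pads swing forward as they close: fully open they stand 13 mm farther back than shut.
Start: joints at [-1.385, 0.313, 1.498, -0, 1.331, -0.223], TCP at [0.209, -0.482, 0.231] pointing down, gripper open.
Joint ranges: [-2.94, 2.94], [-0.97, 2.17], [0.19, 2.56], [-1.23, 4.37], [0.02, 3.11], [-2.88, 2.88]. Speed limits (rad/s): [2.39, 2.39, 3.01, 3.14, 3.14, 3.14].

INTERFACE

Orientations are given as a unit quaternion [x, y, z, w].
In Python, from rig import * gives the robot as it stands.
- The arm moves only by the tool play_rows, never from a script. Its argument "series" is a list of rows, each a list of 7 numbers: the shift along the world's x, y, z in cm, then the turn, a rotation vector about the world's x, y, z in degrees, then the finger opening in cm, from 0 to 8.54. A call has 1 to 10 rows; each row is the pose to reach, as a shift and turn from the pose commanded when the call began; what a row does not reach only later rows make up. A row lasts 1/12 s, in which the tool goes at most 41.7 mm and 7.16 degrees, less where a joint would pass 70% of its speed; a pose out of reach is approached as far as the arm can. A call with a gripper value outside its range is refused whole. The fingers move at their own pace and stop on an object; the grip force is fixed at half the most. Time passes only in rows, so rows that repeat a pose let the fingers close. It gives the time, the measured TCP pose, the force and the opening at its end, in the units of the state.
- observe(): the state, without advancing time (a new reading comes with each control period).
- snapshot(name): name is "scene" or "top"; returns a dict with "img" (480x640x3 uint8, blue, green, red), "mtx" (3x3 intrinsics, pixels), "pose" (4x4, takes a point from camera to world coordinates). Camera axes: x right, y down, z forward; pixel columns grow to the right and rows downward; lengths in m; the calibration is good to about 2 mm. A picture is of the moment at which its call begins. There is no depth.
- sign_off(): hands the job in, once; it reports no verdict.
The state is a dict: "t": time; "joint_positions": joint angles; "joint_velocities": joint speeds; "tau": joint torques, N m; "ee_pos": TCP position; "eef_rot": TCP orientation; "ft_force": force on the tool from outside, world axes, zero at the start; "torque": the same for the moment, N m; "finger_gap": opening from 0.0 (shut) to 1.0 (fully open).
Only numpy, scipy, OpenCV 4.12 (cv2) and the standard library are available. Lean on these libraries where they do the work, as an engineer would, in place of code of your own. Each camera call takes 0.05 s, during which the arm holds its last target. There are 200 camera calls.

## Working session

There is one attempt and no reset: what is moved stays moved. The work goes in short steps, Python scripts to look and compute and a tool call to move; the robot and the scene stay as the last step left them, time stands still between calls to the robot, and variables do not carry over. Pictures are saved under pics/ and viewed, about 8 in all and at most 12, crops included, and the job is handed in when it is done.

Besides the shell and the picture viewer there is one more tool, called after ">>>" as name(argument=value, ...), one argument or row to a line, values as JSON. play_rows: Moves the arm, as the interface text tells. Its arguments: {"type":"object","properties":{"series":{"type":"array"}},"required":["series"]}

```bash
mkdir -p pics; python3 - <<'E'
from rig import *
import cv2
for n in("top","scene"):
    s=snapshot(n); cv2.imwrite(f"pics/{n}1.png",s["img"]); print(n,s["mtx"].round(1).tolist(),s["pose"].round(3).tolist())
print(observe())
E
```

```text
top [[440.3, 0.0, 322.3], [0.0, 440.3, 237.0], [0.0, 0.0, 1.0]] [[0.003, -0.991, 0.135, 0.415], [-1.0, 0.0, 0.023, -0.015], [-0.023, -0.135, -0.991, 1.371], [0.0, 0.0, 0.0, 1.0]]
scene [[520.6, 0.0, 326.7], [0.0, 520.6, 246.4], [0.0, 0.0, 1.0]] [[0.882, 0.368, -0.295, 1.049], [0.472, -0.702, 0.533, -0.858], [-0.01, -0.609, -0.793, 1.32], [0.0, 0.0, 0.0, 1.0]]
{'t': 0.1, 'joint_positions': array([-1.38537747e+00,  3.13393538e-01,  1.49834006e+00,  9.87644158e-06,
        1.33103605e+00, -2.23376649e-01]), 'joint_velocities': array([ 0.00112659, -0.00353649, -0.0034815 ,  0.00089668, -0.0008639 ,
        0.00105945]), 'tau': array([ 2.70706114e-03, -4.12899256e+01, -2.60141981e+01, -1.26815016e-04,
        3.04258589e-03,  6.90064581e-06]), 'ee_pos': array([ 0.20864864, -0.48150698,  0.2308005 ]), 'eef_rot': array([ 0.69239856,  0.14394191, -0.69237599,  0.14310993]), 'ft_force': array([-0.28326174, -0.37024913, -0.18760687]), 'torque': array([-0.02077027, -0.01318806,  0.01545613]), 'finger_gap': 1.000219537894747}
```

View pics/top1.png

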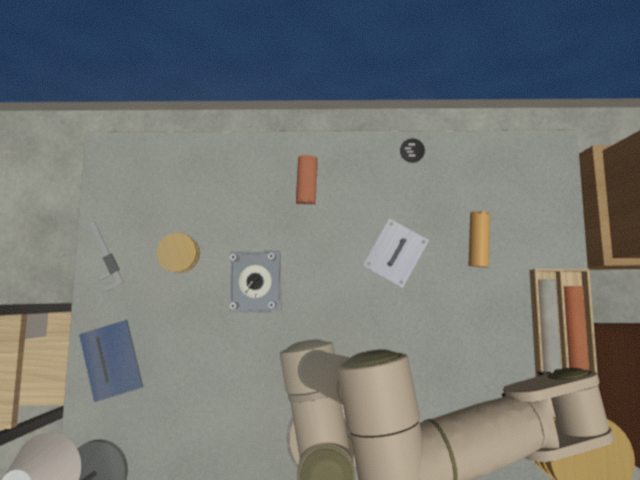

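View pics/scene1.png

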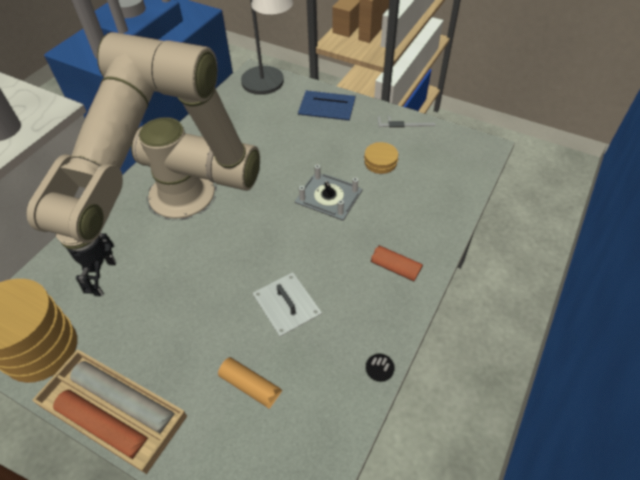

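```bash
cat > h.py <<'E'
import cv2, numpy as np
def crop(img,x,y,w,h,k):
    c=cv2.resize(img[y:y+h,x:x+w],None,fx=k,fy=k,interpolation=cv2.INTER_CUBIC)
    for i in range(0,w,10):
        cv2.line(c,(i*k,0),(i*k,6),(0,0,255),1); cv2.putText(c,str(x+i),(i*k,16),0,.35,(0,0,255),1)
    for i in range(0,h,10):
        cv2.line(c,(0,i*k),(6,i*k),(0,0,255),1); cv2.putText(c,str(y+i),(8,i*k+4),0,.35,(0,0,255),1)
    return c
def ray(s,uv,z):
    "world point at height z; uv in pixel coords (crop tick i = left edge, so centre convention -0.5)"
    uv=np.atleast_2d(uv).astype(float)
    d=np.c_[uv,np.ones(len(uv))]@np.linalg.inv(s["mtx"]).T@s["pose"][:3,:3].T
    o=s["pose"][:3,3]; return o+d*((z-o[2])/d[:,2])[:,None]
def proj(s,P):
    P=np.atleast_2d(P); c=(P-s["pose"][:3,3])@s["pose"][:3,:3]; q=c@s["mtx"].T; return q[:,:2]/q[:,2:]
E
python3 - <<'E'
from h import *
a=cv2.imread("pics/top1.png"); b=cv2.imread("pics/scene1.png")
cv2.imwrite("pics/c1.png",np.hstack([crop(a,224,245,62,72,6),crop(a,360,215,70,72,6)])[:, :800])
cv2.imwrite("pics/c2.png",np.hstack([crop(b,292,158,76,62,5),crop(b,248,268,80,62,5)])[:, :800])
E
```

```text
(no output)
```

View pics/c1.png

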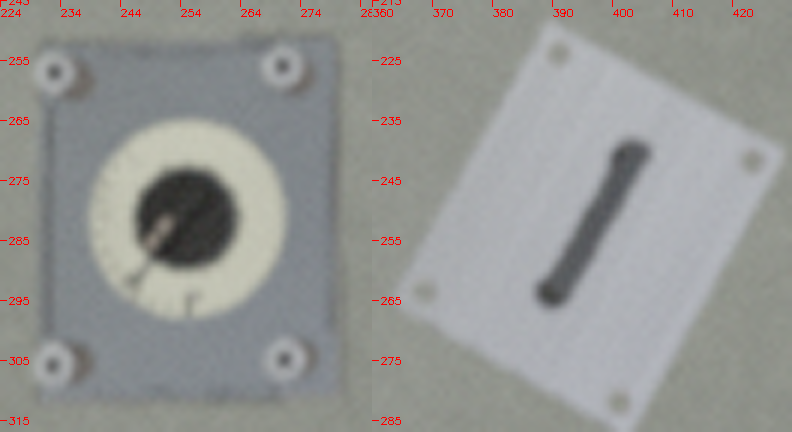

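View pics/c2.png

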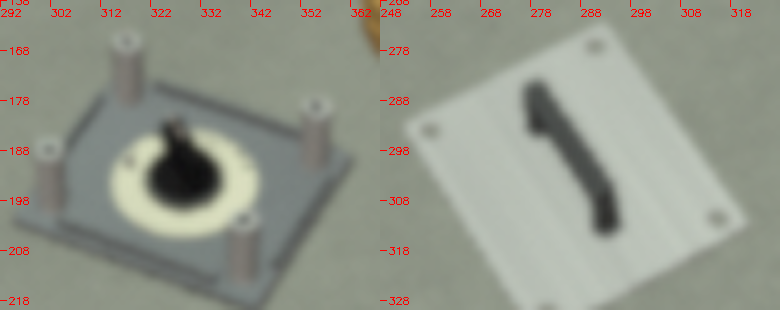

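```bash
cat >> h.py <<'E'
from scipy.optimize import least_squares
R=lambda a:np.array([[np.cos(a),-np.sin(a)],[np.sin(a),np.cos(a)]])
H=np.array([[-72,-57],[-72,57],[72,57],[72,-57]])/1000
def fit(obs,z,a0):
    "obs: list of (cam, pixels(n,2)); holes matched by order; returns x,y,yaw"
    def P(p): return np.c_[H@R(p[2]).T+p[:2],np.full(4,z)]
    f=lambda p:np.concatenate([(proj(s,P(p))-uv)[~np.isnan(uv[:,0])].ravel() for s,uv in obs])
    r=least_squares(f,[.4,0,a0]); return r.x,r.fun.reshape(-1,2)
E
python3 - <<'E'
from rig import *; from h import *
t=snapshot("top"); s=snapshot("scene")
# order: -x-y, -x+y, +x+y, +x-y
ut=np.array([[271.5,304.8],[232.8,306],[233,257],[271.2,256]])-.5
us=np.array([[355.4,179.2],[317.2,166.2],[301.8,187.6],[340.6,202]])-.5
ct=np.array([[401.3,282],[368.7,263.5],[391,224],[423.3,241.8]])-.5
print("scene proj guess:",proj(s,ray(t,ut,.066)).round(1).tolist(),proj(s,ray(t,ct,.004)).round(1).tolist())
cs0=np.array([[291.2,277],[258,294],[315.4,311.6],[281.4,330]])-.5
pc=proj(s,ray(t,ct,.004)); cs=np.array([cs0[np.argmin(np.linalg.norm(cs0-p,axis=1))] for p in pc])
pu=proj(s,ray(t,ut,.066)); us=np.array([us[np.argmin(np.linalg.norm(us-p,axis=1))] for p in pu])
for n,o,z,a in(("unit",[(t,ut),(s,us)],.066,0),("cover",[(t,ct),(s,cs)],.004,-.5)):
    for oo in (o,o[:1],o[1:]):
        x,r=fit(oo,z,a); print(n,x.round(4),np.degrees(x[2]).round(2),abs(r).max().round(2))
k=lambda x,y:(224+x/6-.5,245+y/6-.5)
p=ray(t,[k(187,218)],.056); print("knob",p); q=ray(t,[k(135,282)],.0235); c=ray(t,[k(155,235)],.056);print(q,c)
print("handle",ray(t,[[360+218.5/6-.5,215+223/6-.5]],.046))
for n,uv,z in(("sieve",(178,253),.045),("core_a",(307,180),.03),("core_b",(480,239),.03)): print(n,ray(t,[uv],z).round(3))
E
```

```text
scene proj guess: [[301.9, 187.2], [317.4, 165.6], [355.5, 178.7], [340.8, 201.3]] [[258.1, 293.6], [291.4, 276.5], [315.8, 310.8], [281.6, 329.6]]
unit [0.4619 0.2246 0.0272] 1.56 0.49
unit [0.4627 0.2251 0.0277] 1.59 0.19
unit [0.4609 0.2239 0.0267] 1.53 0.23
cover [ 0.552  -0.2111 -0.5198] -29.78 0.54
cover [ 0.5529 -0.2106 -0.5181] -29.68 0.17
cover [ 0.5511 -0.2116 -0.5212] -29.87 0.19
knob [[0.46141138 0.21776648 0.056     ]]
[[0.43009883 0.24928767 0.0235    ]] [[0.45295658 0.23354317 0.056     ]]
handle [[ 0.55022906 -0.20563053  0.046     ]]
sieve [[0.546 0.456 0.045]]
core_a [[0.777 0.065 0.03 ]]
core_b [[ 0.591 -0.464  0.03 ]]
```

```bash
python3 - <<'E'
from rig import *; from h import *
from scipy.spatial.transform import Rotation as Ro
o=observe(); M=Ro.from_quat(o["eef_rot"]).as_matrix(); print(M.round(3),np.degrees(np.arctan2(M[1,1],M[0,1])),o["t"])
s=snapshot("scene"); c=(.4615,.2244)
for d in (35,38,41,44,47):
    a=np.radians(181.6-d); print(d,proj(s,[[c[0]+.017*np.cos(a),c[1]+.017*np.sin(a),.056],[c[0]+.023*np.cos(a),c[1]+.023*np.sin(a),.056]]).round(1).tolist())
E
```

```text
[[-0.     0.398 -0.918]
 [ 0.001 -0.918 -0.398]
 [-1.    -0.001 -0.   ]] -66.57543356174277 0.2
35 [[326.0, 181.9], [325.2, 180.8]]
38 [[326.2, 181.8], [325.5, 180.7]]
41 [[326.5, 181.7], [325.8, 180.5]]
44 [[326.7, 181.6], [326.1, 180.5]]
47 [[327.0, 181.6], [326.5, 180.4]]
```

>>> play_rows(
  series=[
    [4, 11, 0, 0, 0, -7, 8.5],
    [8, 22, 0, 0, 0, -14, 7],
    [12.6, 35.3, 0, 0, 0, -21, 5],
    [12.6, 35.3, 0, 0, 0, -28, 5],
    [12.6, 35.3, 0, 0, 0, -35, 5],
    [12.6, 35.3, 0, 0, 0, -42, 5],
    [12.6, 35.3, 0, 0, 0, -49, 5],
    [12.6, 35.3, 0, 0, 0, -56, 5],
    [12.6, 35.3, 0, 0, 0, -63, 5],
    [12.6, 35.3, 0, 0, 0, -63, 5],
  ],
)

```text
t: 1.08
ee_pos: [0.3349, -0.1271, 0.2314]
eef_rot: [0.665, -0.241, -0.665, -0.241]
ft_force: [1.1, -0.2, 0.7]
finger_gap: 0.583
```

>>> play_rows(
  series=[
    [12.7, 35.3, 0, 0, 0, 0, 5],
    [12.7, 35.3, 0, 0, 0, 0, 5],
    [12.7, 35.3, 0, 0, 0, 0, 5],
    [12.7, 35.3, 0, 0, 0, 0, 5],
    [12.7, 35.3, 0, 0, 0, 0, 5],
    [12.7, 35.3, 0, 0, 0, 0, 5],
    [12.7, 35.3, 0, 0, 0, 0, 5],
    [12.7, 35.3, 0, 0, 0, 0, 5],
    [12.7, 35.3, 0, 0, 0, 0, 5],
    [12.7, 35.3, 0, 0, 0, 0, 5],
  ],
)

```text
t: 1.92
ee_pos: [0.4624, 0.2294, 0.2304]
eef_rot: [-0.666, 0.237, 0.666, 0.238]
ft_force: [0.2, 0.3, -0.3]
finger_gap: 0.585
```

>>> play_rows(
  series=[
    [0, 0, -4, 0, 0, 0, 5],
    [0, 0, -8, 0, 0, 0, 5],
    [0, 0, -12, 0, 0, 0, 5],
    [0, 0, -14, 0, 0, 0, 5],
    [0, 0, -14, 0, 0, 0, 5],
    [0, 0, -14, 0, 0, 0, 5],
  ],
)

```text
t: 2.42
ee_pos: [0.4617, 0.2241, 0.0914]
eef_rot: [-0.665, 0.24, 0.666, 0.239]
ft_force: [0.2, 1.4, 0.9]
finger_gap: 0.589
```

```bash
python3 - <<'E'
from rig import *; from h import *
from scipy.spatial.transform import Rotation as Ro
o=observe(); M=Ro.from_quat(o["eef_rot"]).as_matrix(); print(o["ee_pos"],np.degrees(np.arctan2(M[1,1],M[0,1])),o["joint_positions"].round(2))
t=snapshot("top")["img"]; s=snapshot("scene")["img"]
cv2.imwrite("pics/d1.png",np.hstack([crop(t,220,230,66,86,6),crop(s,292,130,76,86,5)[:516]if 0 else cv2.resize(crop(s,292,130,76,86,5),(396,516))]))
E
```

```text
[0.46167862 0.2240504  0.09142583] -129.58788838932907 [ 0.22  0.45  1.71 -0.    0.99  2.48]
```

View pics/d1.png

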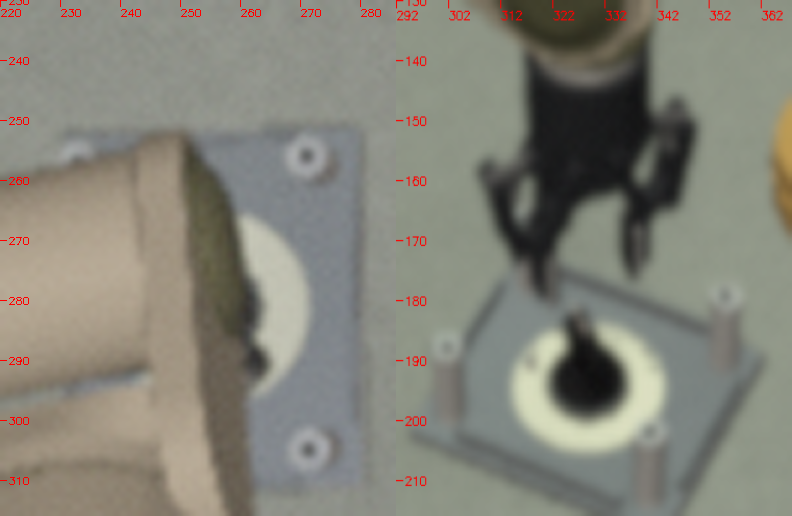

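The fingers straddle the black bar in the scene view: tips at (322,178) and (337,175), bar end at (327,183). The last joint is at 2.48 and will decrease while turning. I'll descend and grip.

>>> play_rows(
  series=[
    [0, 0, -2, 0, 0, 0, 5],
    [0, 0, -4, 0, 0, 0, 5],
    [0, 0, -5.6, 0, 0, 0, 5],
    [0, 0, -5.6, 0, 0, 0, 5],
    [0, 0, -5.6, 0, 0, 0, 1],
    [0, 0, -5.6, 0, 0, 0, 0.5],
    [0, 0, -5.6, 0, 0, 0, 0.5],
    [0, 0, -5.6, 0, 0, 0, 0.5],
    [0, 0, -5.6, 0, 0, 0, 0.5],
    [0, 0, -5.6, 0, 0, 0, 0.5],
  ],
)

```text
t: 3.35
ee_pos: [0.4616, 0.2235, 0.0372]
eef_rot: [0.666, -0.24, -0.665, -0.239]
ft_force: [-8.1, -8.1, 13.5]
finger_gap: 0.145
```

```bash
python3 - <<'E'
from rig import *
o=observe(); print(o["ee_pos"],o["ft_force"],o["torque"],o["finger_gap"]*85.4)
E
```

```text
[0.46159606 0.2235141  0.03718313] [-8.11888404 -8.10216799 13.52813716] [-1.35681136  1.19835173  0.00790437] 12.369404579893999
```

>>> play_rows(
  series=[
    [0, 0, 0.1, 0, 0, 5, 0.5],
    [0, 0, 0.1, 0, 0, 10, 0.5],
    [0, 0, 0.1, 0, 0, 15, 0.5],
    [0, 0, 0.1, 0, 0, 20, 0.5],
    [0, 0, 0.1, 0, 0, 25, 0.5],
    [0, 0, 0.1, 0, 0, 30, 0.5],
    [0, 0, 0.1, 0, 0, 35, 0.5],
    [0, 0, 0.1, 0, 0, 37, 0.5],
    [0, 0, 0.1, 0, 0, 37, 0.5],
    [0, 0, 0.1, 0, 0, 37, 0.5],
  ],
)

```text
t: 4.18
ee_pos: [0.4616, 0.2239, 0.0372]
eef_rot: [0.707, -0.016, -0.707, -0.016]
ft_force: [-3.3, -4.7, 2.8]
finger_gap: 0.149
```

```bash
cat > st.py <<'E'
from rig import *; from h import *
from scipy.spatial.transform import Rotation as Ro
o=observe(); M=Ro.from_quat(o["eef_rot"]).as_matrix(); print(o["t"],o["ee_pos"].round(4),"jaw",np.degrees(np.arctan2(M[1,1],M[0,1])).round(2),"tilt",np.degrees(np.arccos(-M[2,0])).round(2),o["ft_force"].round(1),o["torque"].round(2),"gap",o["finger_gap"]*85.4)
E
python3 st.py
```

```text
4.1833 [0.4616 0.2239 0.0372] jaw -92.61 tilt 0.04 [-3.3 -4.7  2.8] [-0.66  0.49  0.09] gap 12.741341988683976
```

>>> play_rows(
  series=[
    [0, 0, 0, 0, 0, 2, 0.5],
    [0, 0, 0, 0, 0, 4, 0.5],
    [0, 0, 0, 0, 0, 5, 0.5],
    [0, 0, 0, 0, 0, 5, 0.5],
    [0, 0, 0, 0, 0, 5, 0.5],
  ],
)

```text
t: 4.6
ee_pos: [0.4616, 0.2239, 0.0373]
eef_rot: [-0.707, -0.014, 0.707, -0.014]
ft_force: [-3.2, -4.4, 3.4]
finger_gap: 0.15
```

```bash
python3 st.py
```

```text
4.6 [0.4616 0.2239 0.0373] jaw -87.69 tilt 0.02 [-3.2 -4.4  3.4] [-0.61  0.53 -0.45] gap 12.841745562409756
```

>>> play_rows(
  series=[
    [0, 0, 0, 0, 0, 1, 0.5],
    [0, 0, 0, 0, 0, 1, 0.5],
    [0, 0, 0, 0, 0, 1, 0.5],
  ],
)

```text
t: 4.85
ee_pos: [0.4616, 0.2239, 0.0373]
eef_rot: [-0.707, -0.02, 0.707, -0.02]
ft_force: [-4.5, -5.2, 2.8]
finger_gap: 0.147
```

```bash
python3 st.py
```

```text
4.85 [0.4616 0.2239 0.0373] jaw -86.77 tilt 0.02 [-4.5 -5.2  2.8] [-0.7   0.61 -0.99] gap 12.574489213988203
```

The moment went 0.09, then -0.45, then -0.99 N m, so the knob is against the stop. I'll relax the twist, open, and lift out.

>>> play_rows(
  series=[
    [0, 0, 0, 0, 0, -1.4, 0.5],
    [0, 0, 0, 0, 0, -1.4, 0.5],
    [0, 0, 0, 0, 0, -1.4, 5],
    [0, 0, 0, 0, 0, -1.4, 5],
    [0, 0, 0, 0, 0, -1.4, 5],
    [0, 0, 2, 0, 0, -1.4, 5],
    [0, 0, 6, 0, 0, -1.4, 5],
    [0, 0, 10, 0, 0, -1.4, 5],
    [0, 0, 14, 0, 0, -1.4, 5],
    [0, 0, 14, 0, 0, -1.4, 5],
  ],
)

```text
t: 5.68
ee_pos: [0.4647, 0.2252, 0.1841]
eef_rot: [0.712, 0.014, -0.702, 0.011]
ft_force: [-0.8, -0.4, 0.2]
finger_gap: 0.586
```

>>> play_rows(
  series=[
    [0.8, -4, 0, 0, 0, -4, 5],
    [1.6, -8, 0, 0, 0, -8, 5],
    [2.4, -12, 0, 0, 0, -12, 5],
    [3.2, -16, 0, 0, 0, -16, 5],
    [4, -20, 0, 0, 0, -20, 5],
    [4.8, -24, 0, 0, 0, -24, 5],
    [5.6, -28, 0, 0, 0, -28, 5],
    [6.4, -32, 0, 0, 0, -31.6, 5],
    [7.2, -36, 0, 0, 0, -31.6, 5],
    [8, -40, 0, 0, 0, -31.6, 5],
  ],
)

```text
t: 6.52
ee_pos: [0.5419, -0.1779, 0.1765]
eef_rot: [0.684, -0.181, -0.683, -0.181]
ft_force: [1.1, 0.9, 0.4]
finger_gap: 0.584
```

```bash
python3 st.py; python3 - <<'E'
from rig import *; from h import *
t=snapshot("top")["img"]; s=snapshot("scene")["img"]
cv2.imwrite("pics/e1.png",np.hstack([crop(t,224,245,62,72,6),crop(s,292,150,70,72,6)]))
E
```

```text
6.5167 [ 0.5419 -0.1779  0.1765] jaw -119.62 tilt 0.05 [1.1 0.9 0.4] [ 0.03  0.01 -0.03] gap 49.8380489334041
```

View pics/e1.png

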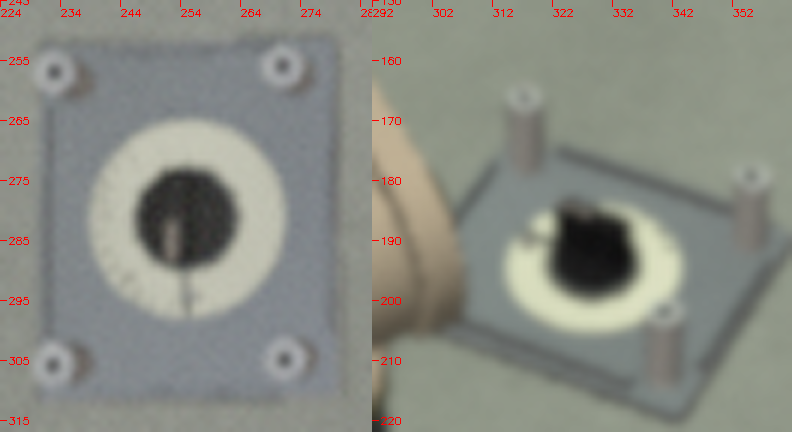

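The pointer is now at the stop pin, at (253,297) straight down in the top crop, so the knob is zeroed. Next is the cover.

>>> play_rows(
  series=[
    [1, -3.4, 0, 0, 0, 0, 5],
    [1, -3.4, -4, 0, 0, 0, 5],
    [1, -3.4, -8, 0, 0, 0, 5],
    [1, -3.4, -10, 0, 0, 0, 5],
    [1, -3.4, -10, 0, 0, 0, 5],
    [1, -3.4, -10, 0, 0, 0, 5],
  ],
)

```text
t: 7.12
ee_pos: [0.5518, -0.2094, 0.0764]
eef_rot: [-0.684, 0.18, 0.684, 0.181]
ft_force: [-0.1, 0.8, 0.4]
finger_gap: 0.585
```

```bash
python3 st.py
```

```text
7.1167 [ 0.5518 -0.2094  0.0764] jaw -119.56 tilt 0.04 [-0.1  0.8  0.4] [-0.06 -0.07  0.01] gap 49.97928838351063
```

>>> play_rows(
  series=[
    [0, -0.15, -2, 0, 0, -0.2, 5],
    [0, -0.15, -4, 0, 0, -0.2, 5],
    [0, -0.15, -5.6, 0, 0, -0.2, 5],
    [0, -0.15, -5.6, 0, 0, -0.2, 5],
    [0, -0.15, -5.6, 0, 0, -0.2, 2],
    [0, -0.15, -5.6, 0, 0, -0.2, 0.5],
    [0, -0.15, -5.6, 0, 0, -0.2, 0.5],
    [0, -0.15, -5.6, 0, 0, -0.2, 0.5],
    [0, -0.15, -5.6, 0, 0, -0.2, 0.5],
    [0, -0.15, -5.6, 0, 0, -0.2, 0.5],
  ],
)

```text
t: 7.95
ee_pos: [0.5528, -0.2118, 0.0225]
eef_rot: [0.685, -0.182, -0.682, -0.181]
ft_force: [-1.4, 0.4, 8.1]
finger_gap: 0.15
```

```bash
python3 st.py
```

```text
7.95 [ 0.5528 -0.2118  0.0225] jaw -119.77 tilt 0.21 [-1.4  0.4  8.1] [ 0.17  0.14 -0.02] gap 12.840180943125965
```

>>> play_rows(
  series=[
    [0, 0, 0.5, 0, 0, 0, 0.5],
    [0, 0, 1.5, 0, 0, 0, 0.5],
    [0, 0, 3, 0, 0, 0, 0.5],
    [0, 0, 5, 0, 0, 0, 0.5],
    [0, 0, 7, 0, 0, 0, 0.5],
    [0, 0, 9, 0, 0, 0, 0.5],
    [0, 0, 11, 0, 0, 0, 0.5],
    [0, 0, 12, 0, 0, 0, 0.5],
    [0, 0, 12, 0, 0, 0, 0.5],
    [0, 0, 12, 0, 0, 0, 0.5],
  ],
)

```text
t: 8.78
ee_pos: [0.5515, -0.2111, 0.1401]
eef_rot: [-0.683, 0.182, 0.683, 0.182]
ft_force: [0.7, -1.3, -4.5]
finger_gap: 0.153
```

```bash
python3 st.py
```

```text
8.7833 [ 0.5515 -0.2111  0.1401] jaw -119.78 tilt 0.01 [ 0.7 -1.3 -4.5] [-0.04  0.01 -0.  ] gap 13.032273738981685
```

>>> play_rows(
  series=[
    [-0.2, 1, 0, 0, 0, 1, 0.5],
    [-0.6, 3, 0, 0, 0, 3, 0.5],
    [-1.1, 5.4, 0, 0, 0, 5, 0.5],
    [-1.6, 7.8, 0, 0, 0, 7, 0.5],
    [-2.1, 10.2, 0, 0, 0, 9, 0.5],
    [-2.6, 12.6, 0, 0, 0, 11, 0.5],
    [-3.1, 15, 0, 0, 0, 13, 0.5],
    [-3.6, 17.4, 0, 0, 0, 15, 0.5],
    [-4.1, 19.8, 0, 0, 0, 17, 0.5],
    [-4.5, 21.8, 0, 0, 0, 19, 0.5],
  ],
)

```text
t: 9.62
ee_pos: [0.5051, 0.009, 0.1391]
eef_rot: [-0.703, 0.065, 0.705, 0.066]
ft_force: [-0.1, -0.5, -2.9]
finger_gap: 0.153
```

>>> play_rows(
  series=[
    [-0.5, 2.4, 0, 0, 0, 2, 0.5],
    [-1, 4.8, 0, 0, 0, 4, 0.5],
    [-1.5, 7.2, 0, 0, 0, 6, 0.5],
    [-2, 9.6, 0, 0, 0, 8, 0.5],
    [-2.5, 12, 0, 0, 0, 10, 0.5],
    [-3, 14.4, 0, 0, 0, 12, 0.5],
    [-3.5, 16.8, 0, 0, 0, 12.4, 0.5],
    [-4, 19.2, 0, 0, 0, 12.4, 0.5],
    [-4.3, 20.8, 0, 0, 0, 12.4, 0.5],
    [-4.5, 21.8, 0, 0, 0, 12.4, 0.5],
  ],
)

```text
t: 10.45
ee_pos: [0.46, 0.2266, 0.1392]
eef_rot: [-0.706, -0.011, 0.708, -0.011]
ft_force: [-0.2, -0.8, -3.1]
finger_gap: 0.148
```

>>> play_rows(
  series=[
    [0, 0, 0, 0, 0, 0, 0.5],
    [0, 0, 0, 0, 0, 0, 0.5],
    [0, 0, 0, 0, 0, 0, 0.5],
    [0, 0, 0, 0, 0, 0, 0.5],
  ],
)

```text
t: 10.78
ee_pos: [0.4618, 0.2239, 0.1401]
eef_rot: [-0.707, -0.01, 0.707, -0.01]
ft_force: [0.8, -0.1, -3.8]
finger_gap: 0.152
```

```bash
python3 st.py;  python3 - <<'E'
from rig import *; from h import *
t=snapshot("top")["img"]; s=snapshot("scene")["img"]
cv2.imwrite("pics/f1.png",np.hstack([crop(t,218,230,70,90,6)[:540,:400],crop(s,285,130,80,90,5)[:, :400] if 0 else cv2.resize(crop(s,285,140,80,80,6),(480,480))[:, :400].copy() if 0 else cv2.copyMakeBorder(crop(s,285,140,80,80,5),0,140,0,0,0)]))
E
```

```text
10.7833 [0.4618 0.2239 0.1401] jaw -88.43 tilt 0.02 [ 0.8 -0.1 -3.8] [ 0.01  0.   -0.03] gap 12.938263786124928
```

View pics/f1.png

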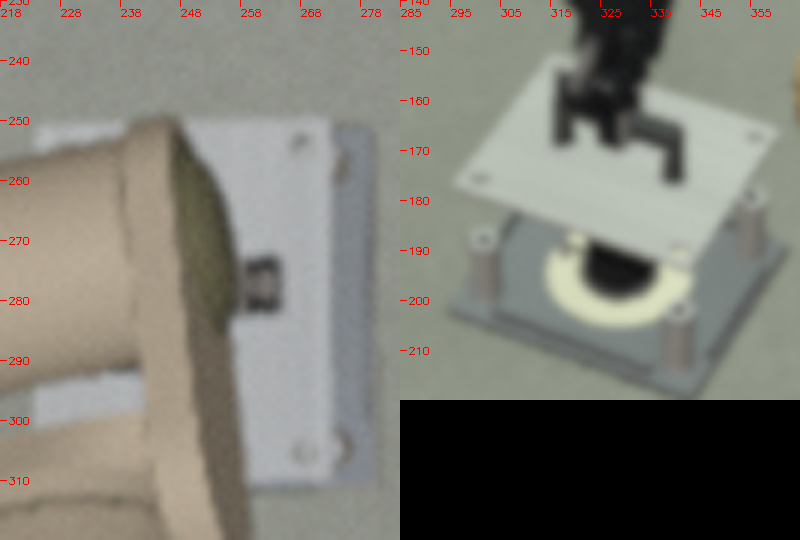

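```bash
cat > g.py <<'E'
from rig import *; from h import *
def fitz(ot,os_,z0):
    cams=[(snapshot("top"),np.array(ot)),(snapshot("scene"),np.array(os_))]
    P=lambda p:np.c_[H@R(p[2]).T+p[:2],np.full(4,p[3])]
    for lock in (0,1):
        f=lambda p:np.concatenate([(proj(s,P(np.r_[p[:3],z0] if lock else p))-uv)[~np.isnan(uv[:,0])].ravel() for s,uv in cams])
        r=least_squares(f,[.46,.22,.03,z0],x_scale=[.01,.01,.01,.01]); print(r.x.round(4),"yaw",np.degrees(r.x[2]).round(2),"res",r.fun.round(2))
E
python3 - <<'E'
from g import *
n=[np.nan]*2
fitz([[268.3,304.9],n,n,[267.5,253.2]],[[300.3,175.3],n,[355.5,166.7],[340.3,189.3]],.1216)
E
```

```text
[0.4618 0.2247 0.0331 0.1217] yaw 1.9 res [ 0.24  0.02  0.36  0.78  0.41 -0.03  0.15 -0.16  0.53 -0.08]
[0.4617 0.2247 0.0333 0.1216] yaw 1.91 res [ 0.23  0.03  0.34  0.79  0.41 -0.01  0.15 -0.15  0.54 -0.06]
```

The cover is within 0.2 mm and 0.4° of the unit, and its top is at 0.1217 m. I'll lower it straight down by 4.0 cm.

>>> play_rows(
  series=[
    [0, 0, -0.5, 0, 0, 0, 0.5],
    [0, 0, -1.2, 0, 0, 0, 0.5],
    [0, 0, -2, 0, 0, 0, 0.5],
    [0, 0, -2.8, 0, 0, 0, 0.5],
    [0, 0, -3.4, 0, 0, 0, 0.5],
    [0, 0, -3.8, 0, 0, 0, 0.5],
    [0, 0, -4, 0, 0, 0, 0.5],
    [0, 0, -4, 0, 0, 0, 0.5],
    [0, 0, -4, 0, 0, 0, 0.5],
    [0, 0, -4, 0, 0, 0, 0.5],
  ],
)

```text
t: 11.82
ee_pos: [0.4619, 0.2248, 0.1006]
eef_rot: [0.707, 0.01, -0.707, 0.01]
ft_force: [-0.2, 0.0, -4.0]
finger_gap: 0.15
```

```bash
python3 st.py;  python3 - <<'E'
from rig import *; from h import *
t=snapshot("top")["img"]; s=snapshot("scene")["img"]
cv2.imwrite("pics/g1.png",np.hstack([crop(t,222,245,66,75,6),crop(s,295,150,66,75,6)]))
E
```

```text
11.8167 [0.4619 0.2248 0.1006] jaw -88.38 tilt 0.04 [-0.2  0.  -4. ] [ 0.05 -0.04 -0.02] gap 12.82554431585979
```

View pics/g1.png

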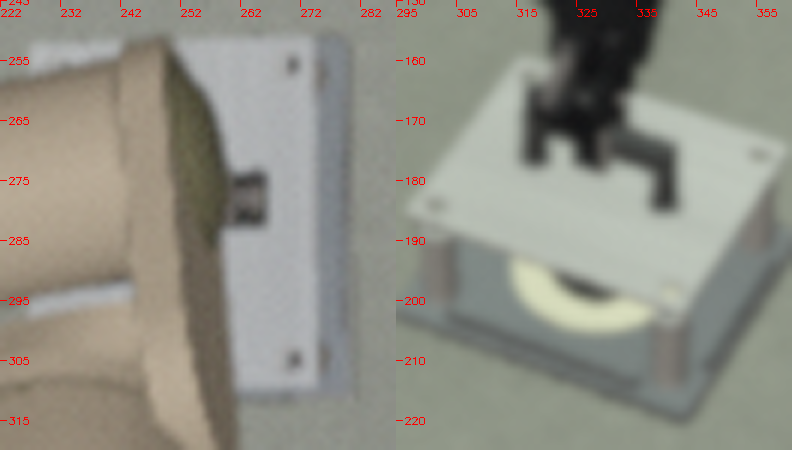

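In the top view, dark threaded holes show through the plate holes at (270.7,255.8) and (270.8,304.8). The scene view shows plate holes at (301.7,184.2), (341,198.8) and (355.7,175.8). I'll fit these once more.

```bash
python3 - <<'E'
from g import *
n=[np.nan]*2
fitz([[270.3,304.3],n,n,[270.2,255.3]],[[301.2,183.7],n,[355.2,175.3],[340.5,198.3]],.0817)
E
python3 st.py
```

```text
[0.4623 0.2242 0.024  0.0823] yaw 1.37 res [ 0.16  0.35  0.02 -0.06  0.14  0.12  0.2   0.18  0.05 -0.32]
[0.4622 0.2244 0.0247 0.0817] yaw 1.41 res [ 0.13  0.38 -0.05 -0.02  0.15  0.2   0.19  0.24  0.07 -0.26]
12.0167 [0.4618 0.2248 0.1005] jaw -88.38 tilt 0.02 [-0.5 -0.  -3.2] [0.03 0.04 0.02] gap 12.946091973602181
```

The cover is within 0.5 mm and 0.2° of the unit, with its underside at about 0.078 m. I'm handing in.

```bash
python3 -c "
from rig import *
print(sign_off())"
```

```text
the job is handed in; nothing more can be done
None
```

I handed the job in at about 12 s with the knob at its zero stop and the cover held level over the pillars. The sign-off gives no verdict.

- **Knob:** I turned it anticlockwise until the moment rose to about 1 N m against the stop. A picture afterwards showed the pointer against the stop pin.
- **Cover:** I lifted it by its handle, turned it about 31° and brought it over the unit. The last camera fit put it within 0.5 mm and 0.2° of the unit's holes, with the underside about 12 mm above the pillars. Tool tilt was 0.02°, and the wrist force matched the cover's weight, so it wasn't touching the pillars.
- **Bystanders:** the arm's path stayed well clear of the cores and the sieve. I did not re-measure their positions at the end.
- **Disagreements:** the two cameras differed by about 2 mm, so I used the joint fit of both. Two of the last height estimates differed by 0.6 mm. Only three of the cover's four holes were visible at the end, because the arm hid the fourth.

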